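Clamp an LED driver in the star-wheel vise of a grow tent

TASK

Pick up the LED driver and stand it, rib up, flat on the bed of the bench vise, square between the jaws and about midway along them. Let go, then close the vise by pushing its star wheel round clockwise (seen from above), spoke after spoke, until the jaws hold the driver firmly: snug, but never forced or overtightened. Move the jaw only through the wheel, and leave the pot, mug and bottle alone.

Things in the scene. Friction and masses are not known exactly. Their poses are not given: they have to be found in the camera images.
- driver: The workpiece, an LED driver: a bare aluminium box 90 x 40 x 34 mm (x, y, z of its own frame) with an upright mounting rib 60 x 12 x 28 mm (x, y, z) centred on its top, 62 mm high overall, 0.3 to 0.65 kg. Origin at the centre of its underside, z up. It is clamped across its 40 mm width; the rib (12 mm thick) is the place to grip it from above.
- vise: Grey rack vise fixed to the table. Base plate 120 x 340 x 16 mm (x, y, z), y from -210 to +130 mm; its top, the bed, is 16 mm above the table. Origin on the table surface. Jaws clamp along the vise's y; a clamped driver has its x along the vise's x (either way round). The wheel stands at x = 0, y = -140 mm over a round pinion housing 64 mm wide, top 52 mm above the table.
- fixed_face (a point): Middle of the lower edge of the fixed jaw's clamping face, on the bed at the vise's x = 0, y = +80 mm. The fixed jaw is 80 mm long in x, 30 mm thick, top 46 mm above the table, lying on the +y side of this point; the face looks to -y.
- jaw: Moving jaw, 80 mm long in x, 25 mm thick, top 46 mm above the table, with a steel rack bar behind it towards the wheel. Origin: middle of the lower edge of its clamping face, on the bed; the jaw lies on the -y side of it. It slides to the vise's +y, 12 mm per radian of the wheel, and stays where it is left. The jaws are 62 to 72 mm apart at the start.
- wheel: Star wheel on a vertical axis: black domed hub 40 mm wide, top 107 mm above the table; five plain steel spokes, round bars 12 mm thick, 72 degrees apart, reaching 75 mm from the axis, 90 mm above the table. Origin on the axis at the spokes' mid height; one spoke points along the wheel's own x. Clockwise seen from above closes the jaw.
- spoke_tip (a point): End of the spoke that points along the wheel's x. Turning the wheel freely takes about 0.35 N m (6 N at 60 mm from the axis). Once both jaws bear on the driver the resistance climbs steeply: each 10 N of clamping adds 0.12 N m. A push of 9 to 14 N at 60 mm gives a good firm hold. The wheel stays where it is left.
- pot: Bystander: grey plastic plant pot, 84 mm wide, 75 mm high, origin at the centre of its underside.
- mug: Bystander: dark plastic mug, 84 mm wide without its handle, 100 mm high, origin at the centre of its underside.
- bottle: Bystander: white plastic bottle, 60 mm wide, 140 mm high, origin at the centre of its underside.
Things that resemble listed ones, but are neither listed nor needed, are in the scene too. Of the things that look like the driver, take the one that is nearest to the robot's base at the start.

How it is judged:
By the outcome, as a careful person would: the job done as asked, in the order asked, and still so for the second after the job is handed in, with the robot touching nothing.
It also fails if it takes over 70 s, if anything falls off the work surface, if the arm or the gripper's body presses on something with over 40 N, if the wrist force passes 120 N, or if a joint passes its speed limit or range.

ROBOT

A 6-joint arm with a two-finger parallel gripper is mounted at the origin on the work surface. World frame = base frame: x ahead of the robot, y to its left, z up, the work surface at z = 0. Lengths are in mm, angles in rad, forces in N, time in s.
With the tool pointing down it reaches from about 300 to 775 mm from the base axis. Payload 14.6 kg.
Tool frame: the origin (TCP) lies on the centre line of the jaws, within the pads' length; the fingertips stand 8 mm ahead of it and the grasp point (between the pads) lies 11 mm behind it; z points along the fingers, y is the direction in which the jaws open and shut (so a half turn about z gives the same grasp; the last joint's range is limited). The gripper opens to 94 mm and grips with 3 to 60 N. Pads are 16 mm wide; open, the fingers measure 119 mm over their backs; the gripper's body (75 mm by 177 mm) begins 78 mm behind the grasp point.
Start: joints at [-1.173, 0.3, 1.521, -0, 1.321, -0.067], TCP at [246.526, -491.644, 213.446] pointing down, gripper open.
Joint ranges: [-3.03, 3.03], [-0.79, 2.21], [0.23, 2.52], [-1.04, 4.18], [0, 3.07], [-2.55, 2.55]. Speed limits (rad/s): [2.22, 2.22, 2.57, 3.14, 3.14, 3.14].

INTERFACE

Orientations are given as [roll, pitch, yaw] about the fixed x, y, z axes, in that order (R = Rz(yaw) Ry(pitch) Rx(roll)).
In Python, from cell import read_state, cams, manip gives the robot as it stands.
- The arm moves only by the shell command python3 -m handwheel 'ROWS' [OPENING] [FORCE]. ROWS is JSON, a list of rows, each a list of 4 numbers: the shift along the tool's x, y, z in m, then the turn about the tool's z in degrees. In form: [[dx, dy, dz, turn], ...]. A call has 1 to 5 rows; each row is the pose to reach, as a shift and turn from the pose measured when the call began, along the tool's axes at that moment; what a row does not reach only later rows make up. A row lasts 1/8 s, in which the tool goes at most 62.5 mm and 10.7 degrees, less where a joint would pass 70% of its speed; a pose out of reach is approached as far as the arm can. A call with a gripper value outside its range is refused whole. OPENING is the closure, from 0 (fully open) to 1 (shut), set as the call begins (- or left out, the last holds). The fingers move at their own pace and stop on an object; FORCE is the grip in N (left out, the last holds). Time passes only in rows, so rows that repeat a pose let the fingers close. It gives the time, the measured TCP pose, the force and the opening at its end, in the units of the state.
- read_state(): the state, without advancing time (a new reading comes with each control period).
- cams.camera(name): name is "scene" or "side" or "wrist"; returns the picture (400x640x3 uint8, red, green, blue); there is no depth.
- cams.get_calibration(name): a dict with "vertical_fov" (degrees; the focal length in pixels is half the picture's height over the tangent of half this angle, whatever the lens; pixels are square), "cx", "cy" (the principal point, pixels), "R" (3x3) and "t" (3): a world point X has camera coordinates R X + t. Camera axes: x right, y down, z forward; pixel columns grow to the right and rows downward; lengths in mm; the calibration is good to about 2 mm. A picture is of the moment at which its call begins: read the wrist's pose just before it. get_calibration takes no time and is no camera call; for the wrist camera it gives the pose at the moment of the call.
- manip.sign_off(): hands the job in, once; it reports no verdict.
The state is a dict: "clock": time; "joints": joint angles; "qd": joint speeds; "effort": joint torques, N m; "eef_pos": TCP position; "eef_rot": TCP orientation; "wrist_force": force on the tool from outside, world axes, zero at the start; "moment": the same for the moment, N m; "finger_gap": finger opening in mm.
Only numpy, scipy, OpenCV 4.12 (cv2) and the standard library are available. Lean on these libraries where they do the work, as an engineer would, in place of code of your own. Each camera call takes 0.05 s, during which the arm holds its last target. There are 200 camera calls.

## Working session

There is one attempt and no reset: what is moved stays moved. The work goes in short steps, Python scripts to look and compute and a shell command to move; the robot and the scene stay as the last step left them, time stands still between calls to the robot, and variables do not carry over. Pictures are saved under pics/ and viewed, about 8 in all and at most 12, crops included, and the job is handed in when it is done.

```bash
mkdir -p pics; python3 - <<'E'
from cell import read_state, cams
import cv2
print(read_state())
for n in("scene","side","wrist"):
    k=cams.get_calibration(n);print(n,k)
    im=cams.camera(n);cv2.imwrite(f"pics/{n}0.png",im[:,:,::-1])
E
```

```text
{'clock': 0.0, 'joints': array([-1.17257900e+00,  3.00507528e-01,  1.52157044e+00, -3.57982352e-07,
        1.32073906e+00, -6.65815402e-02]), 'qd': array([-0.00255263,  0.00078189,  0.00140506, -0.00026811, -0.00138546,
       -0.00166119]), 'effort': array([-1.46922888e-03, -5.31807911e+01, -3.52732265e+01,  7.07803736e-02,
        2.43907532e-02, -9.39868983e-05]), 'eef_pos': array([ 246.43895907, -491.40800853,  212.87085918]), 'eef_rot': array([-3.14037097e+00, -8.11143717e-05,  4.64798909e-01]), 'wrist_force': array([0.37575344, 0.33501395, 0.41198406]), 'moment': array([ 0.01796386, -0.02796973, -0.0251707 ]), 'finger_gap': 93.87487879984165}
scene {'vertical_fov': 43.273685189029095, 'cx': 319.91680565695066, 'cy': 190.76471625487105, 'R': array([[-0.4239382 ,  0.90553219, -0.01696612],
       [ 0.62010078,  0.27655398, -0.73416137],
       [-0.66011471, -0.32175976, -0.67876302]]), 't': array([ 191.25286333, -322.04907526, 1824.26556841])}
side {'vertical_fov': 47.76194453614205, 'cx': 319.3385229220871, 'cy': 206.45840680728443, 'R': array([[-0.87707027, -0.48035239,  0.00305179],
       [-0.28377897,  0.51300208, -0.81012244],
       [ 0.38757868, -0.71140034, -0.58625278]]), 't': array([ 552.84808561,  197.67011532, 1272.05509554])}
wrist {'vertical_fov': 58.301795859914975, 'cx': 322.6630463678439, 'cy': 202.08946982303078, 'R': array([[ 0.44855402, -0.89375419, -0.00165464],
       [-0.86511002, -0.43464166,  0.25034234],
       [-0.22446369, -0.11086062, -0.96815597]]), 't': array([-549.46979159,  -27.50021683,  392.11794529])}
```

View pics/scene0.png

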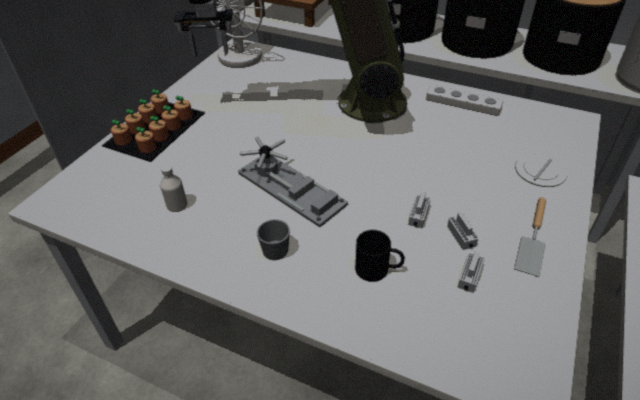

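View pics/side0.png

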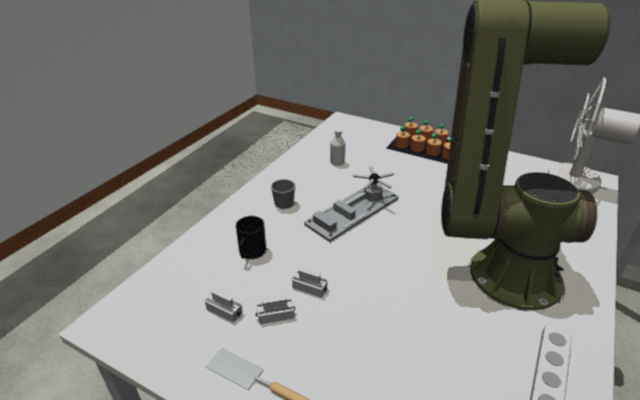

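The scene view shows three driver-like boxes, at about (420,210), (462,230) and (471,272). The vise is at (290,188) with its hub at (265,151), the pot at (273,240), the mug at (373,255) and the bottle at (173,190). The side view agrees.

```bash
cat > h.py <<'E'
import numpy as np, cv2
from cell import read_state, cams
def onplane(n,uv,z,k=None):
    k=k or cams.get_calibration(n); f=200/np.tan(np.radians(k["vertical_fov"]/2))
    R=np.array(k["R"]);t=np.array(k["t"]);c=-R.T@t
    d=R.T@np.array([(uv[0]-k["cx"])/f,(uv[1]-k["cy"])/f,1]);return c+d*(z-c[2])/d[2]
def proj(n,X,k=None):
    k=k or cams.get_calibration(n); f=200/np.tan(np.radians(k["vertical_fov"]/2))
    p=np.array(k["R"])@np.array(X)+np.array(k["t"]);return p[:2]/p[2]*f+[k["cx"],k["cy"]]
E
python3 - <<'E'
from h import *
for n,L in(("scene",[(420,215,17),(463,234,17),(471,278,17),(265,150,107),(173,208,0),(274,252,0),(373,272,0)]),("side",[(310,288,17),(275,312,17),(224,308,17),(375,177,107),(338,163,0),(284,204,0),(252,254,0)])):
    for u,v,z in L: print(n,u,v,onplane(n,(u,v),z).round())
a=cv2.imread("pics/scene0.png");b=cv2.imread("pics/side0.png")
A=cv2.resize(a[180:300,395:495],None,fx=4,fy=4,interpolation=2);B=cv2.resize(b[260:330,195:335],None,fx=2.8,fy=2.8,interpolation=2)
C=np.zeros((600,800,3),np.uint8);C[:480,:400]=A;C[:196,405:797]=B
w=cv2.imread("pics/wrist0.png");C[200:447,405:800]=cv2.resize(w,(395,247))
cv2.imwrite("pics/c1.png",C)
E
```

```text
scene 420 215 [501. 326.  17.]
scene 463 234 [522. 448.  17.]
scene 471 278 [657. 500.  17.]
scene 265 150 [ 519. -141.  107.]
scene 173 208 [ 744. -326.   -0.]
scene 274 252 [769.  17.   0.]
scene 373 272 [724. 274.   0.]
side 310 288 [477. 332.  17.]
side 275 312 [514. 447.  17.]
side 224 308 [635. 498.  17.]
side 375 177 [ 494. -133.  107.]
side 338 163 [ 722. -320.    0.]
side 284 204 [759.  18.   0.]
side 252 254 [705. 281.   0.]
```

View pics/c1.png

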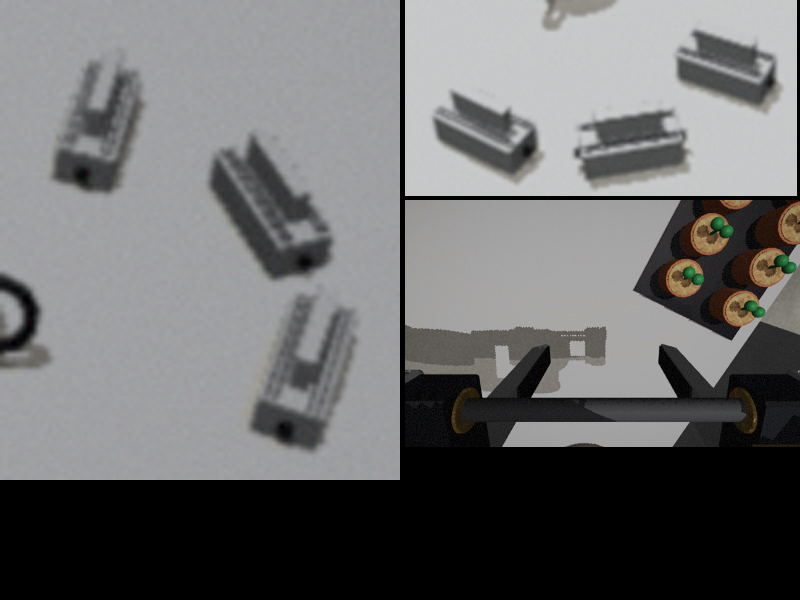

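The nearest driver-like box is at about (490,329), 590 mm out; the next is at 685 mm. It is at the top left of the scene crop. The wrist view is clear of both, showing only shadows and the planter.

```bash
cat >> h.py <<'E'
def rel(xy,z,yaw=None):
    s=read_state();p=s["eef_pos"];from scipy.spatial.transform import Rotation as Ro
    R=Ro.from_euler("xyz",s["eef_rot"]);d=R.inv().apply(np.array([*xy,z])-p)
    t=None if yaw is None else -((np.degrees(yaw-s["eef_rot"][2])+90)%180-90)
    print("pose",p.round(1),s["eef_rot"].round(4),"-> shift mm",d.round(1),"turn",t)
E
python3 - <<'E'
from h import *
P=lambda n,u,v,z:onplane(n,(u,v),z)[:2].round()
print("drv",P("scene",430,198,34),P("scene",425.5,220,34),P("scene",408.7,224.5,0),P("scene",423,227.5,0))
print("vise",[P("scene",*c,16).tolist() for c in((240,170),(321,219),(346,202),(284,156))])
for q in((310,225),(332,233),(398,197),(375,186)):print(P("side",*q,16))
rel((520,-60),300,None);rel((440,250),300,None)
print(cams.get_calibration("wrist")); k=cams.get_calibration("wrist");print(-np.array(k["R"]).T@k["t"])
E
```

```text
drv [443. 335.] [530. 347.] [532. 305.] [527. 344.]
vise [[538.0, -227.0], [625.0, 85.0], [535.0, 121.0], [424.0, -137.0]]
[613.  94.]
[533.  95.]
[ 424. -189.]
[ 521. -215.]
pose [ 246.5 -491.5  213.1] [-3.1408e+00 -1.0000e-04  4.6480e-01] -> shift mm [ 437.9 -263.2  -86.7] turn None
pose [ 246.5 -491.5  213.1] [-3.1408e+00 -1.0000e-04  4.6480e-01] -> shift mm [ 505.4 -576.2  -86.4] turn None
{'vertical_fov': 58.301795859914975, 'cx': 322.6630463678439, 'cy': 202.08946982303078, 'R': array([[ 0.44855405, -0.89375446, -0.00149066],
       [-0.86512615, -0.43460374,  0.25035244],
       [-0.22440146, -0.11100699, -0.96815362]]), 't': array([-549.54233342,  -27.50182344,  392.10608128])}
[ 310.6960705  -459.581792    385.68488917]
```

```bash
python3 -m handwheel '[[0.05,-0.03,-0.03,9],[0.1,-0.06,-0.06,18],[0.15,-0.09,-0.087,27],[0.2,-0.12,-0.087,36],[0.25,-0.15,-0.087,45]]' 0; python3 - <<'E'
from h import *
rel((520,-60),300,np.radians(-19))
E
```

```text
clock: 0.78
eef_pos: [401.2, -247.6, 300.5]
eef_rot: [-3.141, -0.0, -0.316]
wrist_force: [0.7, -0.8, -0.3]
finger_gap: 94.0
pose [ 401.2 -247.6  300.5] [-3.1411e+00 -1.0000e-04 -3.1570e-01] -> shift mm [  54.7 -215.2    0.6] turn 0.9134037536953628
```

```bash
python3 -m handwheel '[[0.014,-0.054,0,0],[0.028,-0.108,0,0],[0.042,-0.162,0,0],[0.055,-0.215,0,1],[0.055,-0.215,0,1]]'; python3 - <<'E'
from h import *
im=cams.camera("wrist")[:,:,::-1];np.save("wv.npy",[cams.get_calibration("wrist")],allow_pickle=True)
cv2.imwrite("pics/w1.png",cv2.resize(im,None,fx=1.25,fy=1.25,interpolation=2))
E
```

```text
clock: 1.4
eef_pos: [521.1, -57.7, 299.9]
eef_rot: [-3.141, 0.001, -0.329]
wrist_force: [-0.1, 0.0, -0.9]
finger_gap: 94.0
```

View pics/w1.png

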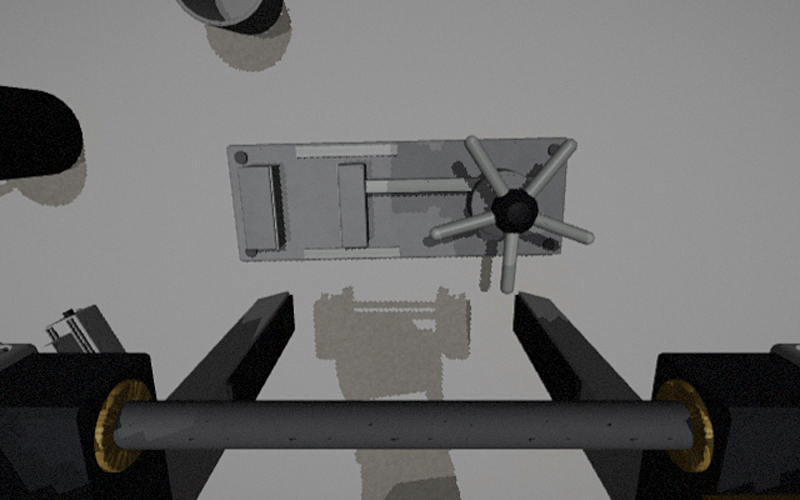

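The close view (at 1.25x) shows the fixed jaw's top face edge running (270,166)-(276,249) and the moving jaw's clamping edge (339,164)-(342,247). The hub is at (515,211), with spoke tips at (470,139), (573,143), (590,238), (508,289) and (433,236).

```bash
python3 - <<'E'
from h import *
k=np.load("wv.npy",allow_pickle=True)[0]
P=lambda u,v,z:onplane("wrist",(u/1.25,v/1.25),z,k)[:2]
c=lambda *a:[P(*x).round(1).tolist() for x in a]
fa,fb=P(270,166,46),P(276,249,46);ma,mb=P(339,164,46),P(342,247,46)
print("fixed",fa,fb,np.linalg.norm(fa-fb),"mov",ma,mb,np.linalg.norm(ma-mb))
for d in(fa-fb,ma-mb):print("yaw",np.degrees(np.arctan2(d[1],d[0])))
print("gap",np.linalg.norm((fa+fb-ma-mb)/2))
C=[P(*q,16) for q in((227,146),(576,138),(563,252),(240,262))]
print("plate",np.round(C,1),[np.linalg.norm(C[i]-C[(i+1)%4]).round() for i in range(4)])
d=C[0]-C[1];print("yaw long",np.degrees(np.arctan2(d[1],d[0]))-90);d=C[3]-C[2];print(np.degrees(np.arctan2(d[1],d[0]))-90)
h=P(515,211,103);print("hub",h)
for q in((470,139),(573,143),(590,238),(508,289),(433,236)):
    p=P(*q,90);print(p.round(),np.linalg.norm(p-h).round(1),np.degrees(np.arctan2(*(p-h)[::-1])).round(1))
rel((420,270),300,np.radians(8))
E
```

```text
fixed [603.44225498  43.85436535] [527.63933015  69.95089108] 80.16927133523528 mov [584.2087145  -17.95755044] [508.5323591    7.92160955] 79.97900779952978
yaw -18.996949362231465
yaw -18.87922819288594
gap 64.82020706997578
plate [[ 636.3   85.4]
 [ 531.6 -243.7]
 [ 422.5 -203.7]
 [ 522.6  122.4]] [np.float64(345.0), np.float64(116.0), np.float64(341.0), np.float64(120.0)]
yaw long -17.640991196770898
-17.068093112455017
hub [ 501.41900232 -151.46402281]
[ 569. -135.] 69.2 14.1
[ 538. -214.] 72.7 -60.0
[ 454. -210.] 75.0 -129.2
[ 432. -129.] 73.0 162.2
[500. -80.] 71.2 90.9
pose [520.5 -59.3 300.1] [-3.1414e+00  8.0000e-04 -3.3050e-01] -> shift mm [-201.9 -278.9    0.3] turn -26.934065795383262
```

```bash
python3 - <<'E'
from h import *
rel((450,325),270,np.radians(8))
E
python3 -m handwheel '[[-0.01,-0.06,0,-5],[-0.03,-0.118,0,-11],[-0.06,-0.17,0,-16],[-0.09,-0.22,0,-22],[-0.12,-0.27,0,-27]]'; python3 - <<'E'
from h import *
rel((450,325),270,np.radians(8))
E
```

```text
pose [520.5 -59.3 300.1] [-3.1414e+00  8.0000e-04 -3.3050e-01] -> shift mm [-191.3 -340.6   30.3] turn -26.934065795383262
clock: 2.08
eef_pos: [494.2, 235.4, 300.4]
eef_rot: [-3.141, 0.0, 0.142]
wrist_force: [0.8, -0.7, 0.5]
finger_gap: 93.6
pose [494.2 235.4 300.4] [-3.1412e+00  5.0000e-04  1.4240e-01] -> shift mm [-31.  -95.   30.5] turn 0.16051282910468956
```

```bash
python3 -m handwheel '[[-0.015,-0.047,0.015,0],[-0.031,-0.095,0.03,0],[-0.031,-0.095,0.03,0]]'; python3 - <<'E'
from h import *
im=cams.camera("wrist")[:,:,::-1];np.save("wd.npy",[cams.get_calibration("wrist")],allow_pickle=True)
cv2.imwrite("pics/w2f.png",im)
print(proj("wrist",(490,329,17)))
u,v=(int(q) for q in proj("wrist",(490,329,17)));u0,v0=max(u-110,0),max(v-80,0)
print(u0,v0);cv2.imwrite("pics/w2.png",cv2.resize(im[v0:v0+160,u0:u0+220],None,fx=3.5,fy=3.5,interpolation=2))
E
```

```text
clock: 2.45
eef_pos: [448.8, 325.8, 269.3]
eef_rot: [3.141, 0.002, 0.145]
wrist_force: [-0.2, -0.4, -0.7]
finger_gap: 93.9
[323.6876574 136.7204355]
213 56
```

View pics/w2.png

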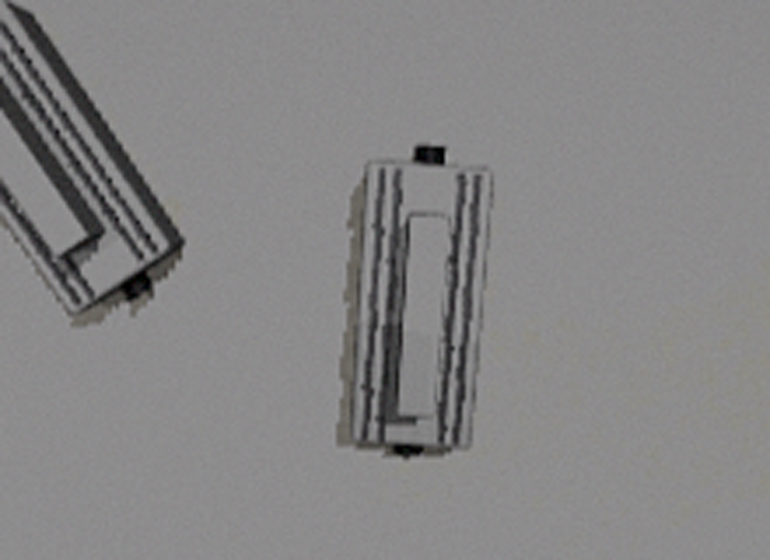

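The rib top's corners in the crop are about (409,212), (450,214), (436,416) and (398,418). The box top's corners are about (367,160), (492,168), (470,445) and (354,444).

```bash
python3 - <<'E'
from h import *
k=np.load("wd.npy",allow_pickle=True)[0]
P=lambda u,v,z:onplane("wrist",(213+u/3.5,56+v/3.5),z,k)[:2]
for z,Q in((62,((409,212),(450,214),(436,416),(398,418))),(34,((367,160),(492,168),(470,445),(354,444)))):
    p=np.array([P(*q,z) for q in Q]);a=(p[0]+p[1]-p[2]-p[3])/2
    print(p.mean(0).round(1),"len",np.linalg.norm(a),"wid",np.linalg.norm(p[0]-p[1]),"yaw",np.degrees(np.arctan2(a[1],a[0])))
rel(p.mean(0),269,np.arctan2(a[1],a[0]))
E
```

```text
[484.7 317.5] len 61.12393295177254 wid 12.122701595657944 yaw 5.153688617571824
[484.7 317.5] len 89.88201684891459 wid 39.33714623460834 yaw 5.047047956250056
pose [449.8 324.6 270.2] [3.1414e+00 1.1000e-03 1.4350e-01] -> shift mm [33.5 12.1  1.2] turn 3.1724201183480147
```

```bash
python3 -m handwheel '[[0.0165,0.006,0.03,1.6],[0.0335,0.012,0.08,3.1],[0.0335,0.012,0.13,3.1],[0.0335,0.012,0.16,3.1],[0.0335,0.012,0.16,3.1]]' 0.4; python3 - <<'E'
from h import *
rel((484.7,317.5),46,np.radians(5.1))
E
```

```text
clock: 3.12
eef_pos: [484.8, 315.3, 108.9]
eef_rot: [3.14, 0.004, 0.087]
wrist_force: [-0.4, 0.1, 0.1]
finger_gap: 56.2
pose [484.8 315.3 108.9] [3.1398 0.0039 0.0871] -> shift mm [ 0.4 -2.3 62.9] turn -0.10681598361111355
```

```bash
python3 -m handwheel '[[0.0003,-0.002,0.03,0],[0.0003,-0.002,0.053,0],[0.0003,-0.002,0.063,0],[0.0003,-0.002,0.063,0]]'; python3 - <<'E'
from h import *
rel((484.7,317.5),46,np.radians(5.1))
E
python3 -m handwheel '[[0,0,0,0],[0,0,0,0],[0,0,0,0],[0,0,0,0],[0,0,0,0]]' 1 40;python3 -m handwheel '[[0,0,0,0],[0,0,0,0]]'
```

```text
clock: 3.62
eef_pos: [485.4, 316.9, 46.9]
eef_rot: [3.14, 0.003, 0.087]
wrist_force: [0.1, 0.5, 0.4]
finger_gap: 56.4
pose [485.4 316.9  46.9] [3.1402e+00 3.0000e-03 8.6600e-02] -> shift mm [-0.6 -0.6  1. ] turn -0.13919250120885351
clock: 4.25
eef_pos: [485.4, 317.2, 47.1]
eef_rot: [3.141, 0.003, 0.087]
wrist_force: [0.5, 0.4, -5.5]
finger_gap: 11.9
clock: 4.5
eef_pos: [485.2, 317.0, 46.7]
eef_rot: [3.14, 0.003, 0.087]
wrist_force: [0.1, -1.0, -3.3]
finger_gap: 11.9
```

```bash
python3 -m handwheel '[[0,0,-0.04,0],[0,0,-0.09,0],[0,0.02,-0.125,0],[0,0.07,-0.125,5],[0,0.12,-0.125,10]]'; python3 - <<'E'
from h import *
rel((556.7,30.3),170,np.radians(-18.5))
E
```

```text
clock: 5.12
eef_pos: [495.6, 196.4, 171.6]
eef_rot: [3.139, 0.004, -0.09]
wrist_force: [0.4, -0.3, -6.3]
finger_gap: 11.6
pose [495.6 196.4 171.6] [ 3.1393  0.0036 -0.0899] -> shift mm [ 75.8 159.9   1.7] turn 13.35154761278082
```

```bash
python3 -m handwheel '[[0.025,0.05,0,5],[0.05,0.1,0,9],[0.07,0.145,0,13.3],[0.076,0.16,0,13.3],[0.076,0.16,0.04,13.3]]'; python3 -m handwheel '[[0,0,0.01,0],[0,0,0.01,0]]'; python3 - <<'E'
from h import *
rel((556.7,30.3),62.9,np.radians(-18.5))
im=cams.camera("wrist")[:,:,::-1];np.save("wp.npy",[cams.get_calibration("wrist")],allow_pickle=True)
cv2.imwrite("pics/w3.png",cv2.resize(im,None,fx=1.25,fy=1.25,interpolation=2))
E
```

```text
clock: 5.75
eef_pos: [558.2, 29.2, 133.2]
eef_rot: [3.14, -0.002, -0.323]
wrist_force: [0.6, 0.4, -6.6]
finger_gap: 12.0
clock: 6.0
eef_pos: [558.2, 29.7, 123.3]
eef_rot: [3.14, -0.001, -0.322]
wrist_force: [0.5, 0.6, -4.9]
finger_gap: 11.3
pose [558.2  29.7 123.3] [ 3.1399e+00 -8.0000e-04 -3.2180e-01] -> shift mm [-1.6 -0.2 60.4] turn 0.06343524732854178
```

View pics/w3.png

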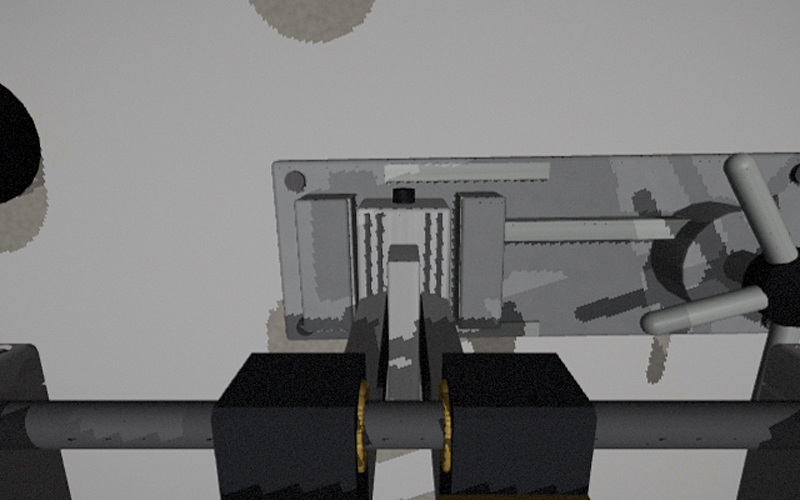

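The driver hangs square above the bed, between the fixed-jaw edge at about (351,195)-(356,320) and the moving-jaw edge at about (459,194)-(459,318). The jaw far ends are at row ~195.

```bash
python3 - <<'E'
from h import *
k=np.load("wp.npy",allow_pickle=True)[0]
P=lambda u,v,z:onplane("wrist",(u/1.25,v/1.25),z,k)[:2]
fa,fb,ma,mb=P(351,195,46),P(356,320,46),P(459,194,46),P(459,318,46)
print(fa,fb,ma,mb,np.linalg.norm(fa-fb),np.linalg.norm(ma-mb))
for d in(fa-fb,ma-mb):print("yaw",np.degrees(np.arctan2(d[1],d[0])))
print("mid",(fa+fb+ma+mb)/4, "fixed mid",(fa+fb)/2)
da,db=P(357,208,95),P(449,208,95);print("driver far corners (grip 112-28..)",P(357,206,123.3-46.9+34),P(449,206,123.3-46.9+34),np.linalg.norm(da-db))
E
```

```text
[606.07781696  44.0208205 ] [534.55169328  66.97180862] [587.51159513 -13.479657  ] [516.2012997    7.84741873] 75.11813512567652 74.43119234154257
yaw -17.790168397972938
yaw -16.65057177260949
mid [561.08560127  26.34009771] fixed mid [570.31475512  55.49631456]
driver far corners (grip 112-28..) [606.18323654  33.607832  ] [594.01182523  -2.92595147] 41.73306035893133
```

```bash
python3 -m handwheel '[[0,-0.0005,0.025,-0.2],[0,-0.0005,0.045,-0.2],[0,-0.0005,0.057,-0.2],[0,-0.0005,0.057,-0.2]]'; python3 -m handwheel '[[0,0,0.003,0],[0,0,0.0035,0],[0,0,0.0035,0]]'
```

```text
clock: 6.55
eef_pos: [558.9, 30.2, 67.4]
eef_rot: [3.14, -0.002, -0.318]
wrist_force: [0.8, -0.2, -5.7]
finger_gap: 11.8
clock: 6.92
eef_pos: [559.1, 30.2, 64.2]
eef_rot: [3.14, -0.003, -0.318]
wrist_force: [1.2, -0.6, -6.2]
finger_gap: 11.8
```

```bash
python3 -m handwheel '[[0,0,0.0015,0],[0,0,0.0015,0]]'; python3 -m handwheel '[[0,0,0.001,0],[0,0,0.001,0]]';python3 -m handwheel '[[0,0,0.0007,0],[0,0,0.0007,0]]'
```

```text
clock: 7.18
eef_pos: [559.2, 30.2, 62.9]
eef_rot: [3.141, -0.003, -0.318]
wrist_force: [0.4, 0.7, -3.6]
finger_gap: 11.4
clock: 7.42
eef_pos: [559.5, 30.1, 62.7]
eef_rot: [3.141, -0.004, -0.318]
wrist_force: [-2.1, -0.7, 5.7]
finger_gap: 11.7
clock: 7.68
eef_pos: [559.5, 30.1, 62.7]
eef_rot: [3.141, -0.004, -0.318]
wrist_force: [-4.9, -0.2, 7.5]
finger_gap: 11.8
```

```bash
python3 -m handwheel '[[0,0,0,0],[0,0,0,0],[0,0,0,0],[0,0,-0.02,0],[0,0,-0.06,0]]' 0.6; python3 -m handwheel '[[0,0,-0.05,0],[-0.005,0.04,-0.09,0],[-0.015,0.09,-0.13,0],[-0.015,0.12,-0.15,0],[-0.015,0.12,-0.15,0]]' 1; python3 - <<'E'
from h import *
print(read_state()["joints"])
im=cams.camera("wrist")[:,:,::-1];np.save("wr.npy",[cams.get_calibration("wrist")],allow_pickle=True)
cv2.imwrite("pics/w4.png",cv2.resize(im,None,fx=1.25,fy=1.25,interpolation=2))
E
```

```text
clock: 8.3
eef_pos: [558.6, 30.2, 122.1]
eef_rot: [3.14, -0.001, -0.318]
wrist_force: [-0.2, -0.1, -0.1]
finger_gap: 37.3
clock: 8.93
eef_pos: [506.7, -80.2, 274.0]
eef_rot: [3.14, -0.004, -0.321]
wrist_force: [-0.2, -0.3, -0.3]
finger_gap: 0.2
[-0.22744259  0.1733485   1.53626824 -0.00194195  1.42787501  1.66428297]
```

View pics/w4.png

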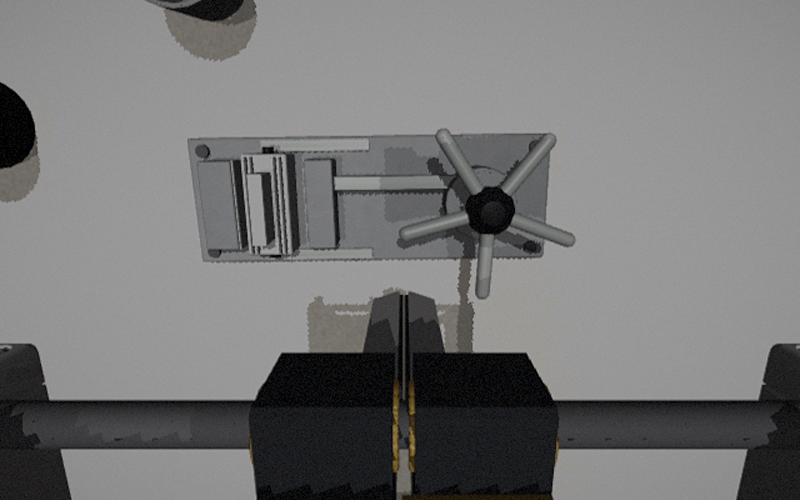

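The driver stands free and square between the jaws, with its rib at about (260,208). The hub is at (490,211), with spoke tips at (442,133), (551,137), (572,240), (483,294) and (403,235).

```bash
python3 - <<'E'
from h import *
from scipy.optimize import least_squares
k=np.load("wr.npy",allow_pickle=True)[0]
T=[(442,133),(551,137),(572,240),(483,294),(403,235)]
p=np.array([onplane("wrist",(u/1.25,v/1.25),90,k)[:2] for u,v in T])
i=np.arange(5)
r=least_squares(lambda x:(p-np.c_[x[0]+x[3]*np.cos(x[2]-1.2566*i),x[1]+x[3]*np.sin(x[2]-1.2566*i)]).ravel(),[500,-150,.25,73]);print(r.x,np.degrees(r.x[2]),abs(r.fun).max())
print(onplane("wrist",(490/1.25,211/1.25),98,k))
W=np.array([500,-151])
E
```

```text
[ 4.99472580e+02 -1.50612718e+02  2.74590921e-01  7.17672492e+01] 15.73290085558827 0.7788162690979163
[ 500.43596641 -149.24627389   98.        ]
```

```bash
cat >> h.py <<'E'
W=np.array([499.5,-150.5])
def arc(ths,z,r=60):
    from scipy.spatial.transform import Rotation as Ro
    s=read_state();p=s["eef_pos"];R=Ro.from_euler("xyz",s["eef_rot"]);o=[]
    q=p[:2]-W;print("now th",np.degrees(np.arctan2(q[1],q[0])).round(1),"r",np.hypot(*q).round(1),"z",p[2].round(1),"yaw",np.degrees(s["eef_rot"][2]).round(1),"F",s["wrist_force"].round(1),"j6",s["joints"][5].round(2))
    for t in ths:
        a=np.radians(t);d=R.inv().apply(np.array([*(W+r*np.array([np.cos(a),np.sin(a)])),z])-p)
        o.append([*(d/1000).round(4).tolist(),round(float(np.degrees(s["eef_rot"][2])-(t-90)),1)])
    print(o)
def tang():
    s=read_state();q=s["eef_pos"][:2]-W;r=np.hypot(*q);u=q/r;f=s["wrist_force"]
    print("th",np.degrees(np.arctan2(u[1],u[0])).round(1),"r",r.round(1),"resist",(f[:2]@[-u[1],u[0]]).round(2),"radial",(f[:2]@u).round(2),"fz",f[2].round(1),"Mz",(q[0]*f[1]-q[1]*f[0])/1e3)
E
python3 -c "
from h import *
arc([119],160);arc([119],84)"
```

```text
now th 84.2 r 71.7 z 272.6 yaw -18.3 F [ 1.3  0.7 -0.1] j6 1.67
[[-0.0288, 0.0292, 0.1125, -47.3]]
now th 84.2 r 71.7 z 272.6 yaw -18.3 F [ 1.3  0.7 -0.1] j6 1.67
[[-0.029, 0.0291, 0.1885, -47.3]]
```

```bash
python3 -m handwheel '[[-0.01,0.01,0.03,-10],[-0.02,0.02,0.06,-20],[-0.029,0.029,0.09,-30],[-0.029,0.029,0.1125,-40],[-0.029,0.029,0.1125,-47]]' 1; python3 -c "
from h import *
arc([119],84)"
```

```text
clock: 9.6
eef_pos: [469.3, -96.5, 157.2]
eef_rot: [-3.141, 0.003, 0.506]
wrist_force: [-0.1, -0.6, -0.2]
finger_gap: 0.5
now th 119.2 r 61.9 z 157.2 yaw 29.0 F [-0.1 -0.6 -0.2] j6 0.79
[[0.0004, 0.0019, 0.0732, 0.0]]
```

```bash
python3 -m handwheel '[[0,0.002,0.03,0],[0,0.002,0.06,0],[0,0.002,0.073,0],[0,0.002,0.073,0]]'; python3 -c "
from h import *
tang();arc([111,103,95,87,79],84)"
```

```text
clock: 10.1
eef_pos: [469.8, -97.7, 83.5]
eef_rot: [-3.139, 0.004, 0.507]
wrist_force: [0.2, -0.2, 0.6]
finger_gap: 0.4
th 119.3 r 60.6 resist -0.05 radial -0.22 fz 0.6 Mz -0.0032917279177296184
now th 119.3 r 60.6 z 83.5 yaw 29.1 F [ 0.2 -0.2  0.6] j6 0.78
[[0.0087, 0.0012, -0.0005, 8.1], [0.0169, 0.0029, -0.0006, 16.1], [0.0247, 0.0058, -0.0006, 24.1], [0.0321, 0.0097, -0.0006, 32.1], [0.0389, 0.0146, -0.0007, 40.1]]
```

```bash
python3 -m handwheel '[[0.0087,0.0012,-0.0005,8],[0.017,0.003,-0.0005,16],[0.0247,0.006,-0.0005,24],[0.032,0.01,-0.0005,32],[0.039,0.0146,-0.0005,40]]'; python3 -c "
from h import *
tang();arc([72,64,56,48,42],84)"
```

```text
clock: 10.72
eef_pos: [510.9, -91.0, 84.8]
eef_rot: [3.141, 0.006, -0.195]
wrist_force: [-7.4, 1.2, 3.8]
finger_gap: 0.4
th 79.1 r 60.6 resist 7.51 radial -0.21 fz 3.8 Mz 0.4549755368645255
now th 79.1 r 60.6 z 84.8 yaw -11.2 F [-7.4  1.2  3.8] j6 1.52
[[0.0074, 0.001, 0.0008, 6.8], [0.0157, 0.0026, 0.0007, 14.8], [0.0236, 0.0053, 0.0007, 22.8], [0.0311, 0.0091, 0.0006, 30.8], [0.0363, 0.0126, 0.0006, 36.8]]
```

```bash
python3 -m handwheel '[[0.0074,0.001,0.0008,7],[0.0157,0.0026,0.0007,15],[0.0236,0.0053,0.0007,23],[0.031,0.009,0.0006,31],[0.0363,0.0126,0.0006,37]]'; python3 -c "
from h import *
tang();arc([45,45],84);arc([45],160)"
```

```text
clock: 11.35
eef_pos: [544.6, -109.3, 85.0]
eef_rot: [3.139, 0.005, -0.845]
wrist_force: [-0.7, 8.5, 1.0]
finger_gap: 0.3
th 42.4 r 61.1 resist 6.76 radial 5.19 fz 1.0 Mz 0.412875651554066
now th 42.4 r 61.1 z 85.0 yaw -48.4 F [-0.7  8.5  1. ] j6 2.15
[[-0.0027, 0.0012, 0.001, -3.4], [-0.0027, 0.0012, 0.001, -3.4]]
now th 42.4 r 61.1 z 85.0 yaw -48.4 F [-0.7  8.5  1. ] j6 2.15
[[-0.0031, 0.0014, -0.075, -3.4]]
```

```bash
python3 -m handwheel '[[-0.004,0.001,0,-3],[-0.004,0.001,-0.03,-3],[-0.004,0.001,-0.07,-13],[-0.02,0.001,-0.07,-23],[-0.04,0.001,-0.07,-33]]'; python3 -c "
from h import *
arc([130],156)"
```

```text
clock: 11.98
eef_pos: [517.9, -79.8, 156.8]
eef_rot: [-3.141, 0.003, -0.263]
wrist_force: [0.1, 0.9, -0.7]
finger_gap: 0.4
now th 75.4 r 73.0 z 156.8 yaw -15.1 F [ 0.1  0.9 -0.7] j6 1.61
[[-0.0486, 0.0387, 0.0009, -55.1]]
```

```bash
python3 -m handwheel '[[-0.012,0.01,0,-10],[-0.024,0.02,0,-20],[-0.036,0.03,0,-30],[-0.0486,0.0387,0,-40],[-0.0486,0.0387,0,-48]]'; python3 -c "
from h import *
arc([130],84)
im=cams.camera('scene')[:,:,::-1];np.save('x.npy',im)
cv2.imwrite('pics/s5.png',cv2.resize(im[110:240,200:380],None,fx=4,fy=4,interpolation=2))"
```

```text
clock: 12.6
eef_pos: [460.8, -104.7, 158.2]
eef_rot: [-3.14, 0.001, 0.579]
wrist_force: [0.0, 0.0, -0.6]
finger_gap: 0.1
now th 130.2 r 60.0 z 158.2 yaw 33.2 F [ 0.   0.  -0.6] j6 0.69
[[0.0003, 0.0001, 0.0742, -6.8]]
```

View pics/s5.png

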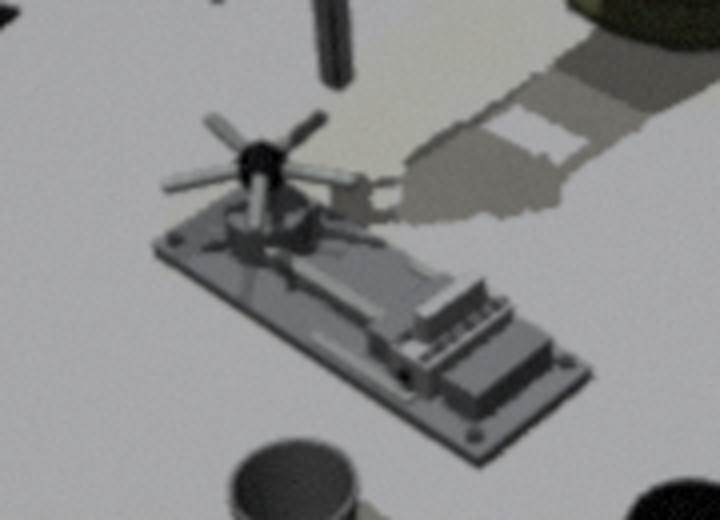

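The scene crop shows the jaw halfway closed, the driver upright and in place, and the wheel turned with its spokes where expected.

```bash
python3 -m handwheel '[[0,0,0.03,0],[0,0,0.06,0],[0,0,0.074,0],[0,0,0.074,0]]'; python3 -c "
from h import *
tang();arc([122,114,106,98,90],84)"
```

```text
clock: 13.15
eef_pos: [461.1, -104.5, 84.3]
eef_rot: [-3.14, 0.001, 0.585]
wrist_force: [-0.1, 0.6, 0.5]
finger_gap: 0.7
th 129.8 r 59.9 resist -0.28 radial 0.57 fz 0.5 Mz -0.017062065715380922
now th 129.8 r 59.9 z 84.3 yaw 33.5 F [-0.1  0.6  0.5] j6 0.69
[[0.0081, -0.0004, 0.0003, 1.5], [0.0165, 0.0004, 0.0003, 9.5], [0.0246, 0.0023, 0.0003, 17.5], [0.0324, 0.0054, 0.0003, 25.5], [0.0397, 0.0095, 0.0003, 33.5]]
```

```bash
python3 -m handwheel '[[0.008,-0.0004,0.0003,1.5],[0.0165,0.0004,0.0003,9.5],[0.0246,0.0023,0.0003,17.5],[0.0324,0.0054,0.0003,25.5],[0.0397,0.0095,0.0003,33.5]]'; python3 -c "
from h import *
tang();arc([84,79,74,74],84)"
```

```text
clock: 13.78
eef_pos: [499.4, -90.3, 85.3]
eef_rot: [-3.14, 0.002, -0.005]
wrist_force: [-8.0, 0.5, 3.9]
finger_gap: 0.4
th 90.1 r 60.2 resist 7.96 radial 0.54 fz 3.9 Mz 0.4794518725038198
now th 90.1 r 60.2 z 85.3 yaw -0.3 F [-8.   0.5  3.9] j6 1.32
[[0.0064, 0.0005, 0.0013, 5.7], [0.0115, 0.0013, 0.0013, 10.7], [0.0166, 0.0025, 0.0013, 15.7], [0.0166, 0.0025, 0.0013, 15.7]]
```

```bash
python3 -m handwheel '[[0.0064,0.0005,0.001,6],[0.0115,0.0013,0.001,11],[0.0166,0.0025,0.001,16],[0.0166,0.0025,0.001,16]]'; python3 -c "
from h import *
tang();arc([70,66,62,62],84)"
```

```text
clock: 14.28
eef_pos: [516.2, -92.4, 85.5]
eef_rot: [-3.141, 0.003, -0.286]
wrist_force: [-4.4, 3.7, 1.5]
finger_gap: 0.3
th 74.0 r 60.4 resist 5.26 radial 2.32 fz 1.5 Mz 0.3178149782404011
now th 74.0 r 60.4 z 85.5 yaw -16.4 F [-4.4  3.7  1.5] j6 1.61
[[0.0042, 0.0005, 0.0014, 3.6], [0.0084, 0.001, 0.0014, 7.6], [0.0125, 0.0016, 0.0014, 11.6], [0.0125, 0.0016, 0.0014, 11.6]]
```

```bash
python3 -m handwheel '[[0.0042,0.0005,0.001,4],[0.0084,0.001,0.001,8],[0.0105,0.0014,0.001,10],[0.0105,0.0014,0.001,10]]'; python3 -c "
from h import *
tang();arc([62,60,58,58],84)"
```

```text
clock: 14.78
eef_pos: [525.9, -95.9, 85.5]
eef_rot: [-3.14, 0.004, -0.462]
wrist_force: [-3.1, 6.2, 0.8]
finger_gap: 0.5
th 64.2 r 60.6 resist 5.48 radial 4.26 fz 0.8 Mz 0.33190102375419805
now th 64.2 r 60.6 z 85.5 yaw -26.5 F [-3.1  6.2  0.8] j6 1.78
[[0.0023, 0.0006, 0.0015, 1.5], [0.0044, 0.0007, 0.0015, 3.5], [0.0065, 0.0009, 0.0015, 5.5], [0.0065, 0.0009, 0.0015, 5.5]]
```

```bash
python3 -m handwheel '[[0.0022,0.0005,0.001,1.5],[0.0044,0.0007,0.001,3.5],[0.0044,0.0007,0.001,3.5]]'; python3 -c "
from h import *
tang();arc([58,56,56],84)"
```

```text
clock: 15.15
eef_pos: [529.2, -97.5, 85.5]
eef_rot: [-3.14, 0.006, -0.524]
wrist_force: [-6.9, 7.8, 1.3]
finger_gap: 0.6
th 60.8 r 60.8 resist 9.78 radial 3.42 fz 1.3 Mz 0.5942424205910253
now th 60.8 r 60.8 z 85.5 yaw -30.0 F [-6.9  7.8  1.3] j6 1.84
[[0.0029, 0.0008, 0.0015, 2.0], [0.005, 0.0009, 0.0015, 4.0], [0.005, 0.0009, 0.0015, 4.0]]
```

```bash
python3 -m handwheel '[[0.001,0.0002,0,0.3],[0.001,0.0002,0,0.3]]'; python3 -c "
from h import *
tang()"; python3 -m handwheel '[[0.001,0.0002,0,0.3],[0.001,0.0002,0,0.3]]'; python3 -c "
from h import *
tang()"
```

```text
clock: 15.4
eef_pos: [529.3, -97.3, 86.1]
eef_rot: [-3.139, 0.009, -0.53]
wrist_force: [-5.3, 5.5, -2.0]
finger_gap: 0.6
th 60.8 r 61.0 resist 7.3 radial 2.24 fz -2.0 Mz 0.445116543127018
clock: 15.65
eef_pos: [529.3, -97.2, 86.7]
eef_rot: [-3.139, 0.011, -0.536]
wrist_force: [-5.5, 4.5, -3.7]
finger_gap: 0.4
th 60.8 r 61.1 resist 6.94 radial 1.23 fz -3.7 Mz 0.4237515563243726
```

```bash
python3 -m handwheel '[[0.0015,0,0.002,0],[0.0017,0,0.002,0],[0.0017,0,0.002,0]]'; python3 -c "
from h import *
tang()"
```

```text
clock: 16.02
eef_pos: [530.0, -96.9, 85.7]
eef_rot: [-3.139, 0.014, -0.536]
wrist_force: [-10.0, 8.3, 4.6]
finger_gap: 0.1
th 60.3 r 61.6 resist 12.84 radial 2.29 fz 4.6 Mz 0.7912942106401777
```

```bash
python3 -m handwheel '[[-0.006,0,0,0],[-0.008,0,0,0],[-0.008,0,-0.04,0],[-0.008,0,-0.09,0],[-0.02,-0.02,-0.15,0]]'; python3 -m handwheel '[[-0.01,-0.01,-0.04,-3],[-0.01,-0.01,-0.04,-12],[-0.01,-0.01,-0.04,-12]]'; python3 - <<'E'
from h import *
im=cams.camera("wrist")[:,:,::-1];np.save("we.npy",[cams.get_calibration("wrist")],allow_pickle=True)
cv2.imwrite("pics/w6.png",cv2.resize(im,None,fx=1.25,fy=1.25,interpolation=2))
E
```

```text
clock: 16.65
eef_pos: [524.4, -72.2, 236.0]
eef_rot: [-3.139, 0.014, -0.538]
wrist_force: [-0.5, 0.1, 0.1]
finger_gap: 0.5
clock: 17.02
eef_pos: [521.4, -58.8, 276.7]
eef_rot: [-3.136, 0.013, -0.33]
wrist_force: [-0.5, -0.4, 0.5]
finger_gap: 0.3
```

View pics/w6.png

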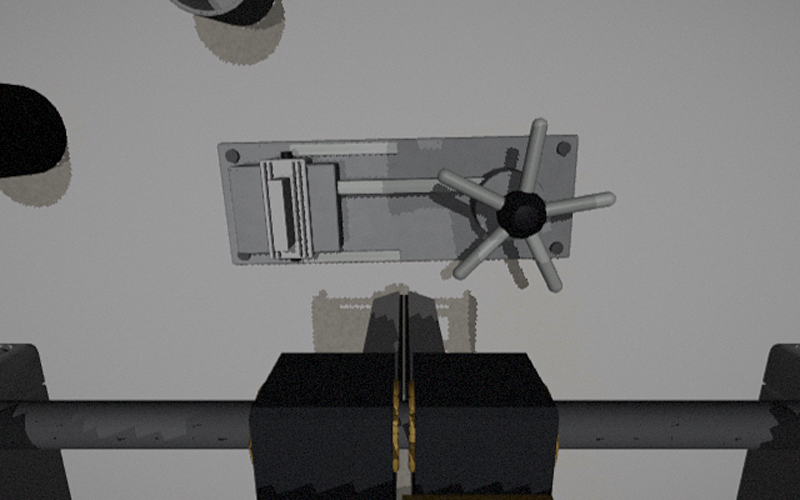

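The jaws now sit flush on both sides of the driver, which stands square and centred with its rib at about (280,210). The gripper is clear.

```bash
python3 -c "
from cell import manip
print(manip.sign_off())"
```

```text
the job is handed in; nothing more can be done
None
```

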